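# Hang a coated cover in the low drying cabinet

## Robot

A 6-joint arm with a two-finger parallel gripper is mounted at the origin on a cart in front of the work surface, level with it; the furniture and walls round the work are solid. World frame = base frame: x ahead of the robot, y to its left, z up, the work surface at z = 0. Lengths are in m, angles in rad, forces in N, time in s.
With the tool pointing down it reaches from about 0.325 to 1 m from the base axis. Payload 5.1 kg.
Tool frame: the origin (TCP) lies at the very end of the fingers, on their centre line; the grasp point (between the pads) lies behind it (ctrl.pinch_z is the z of the grasp point in the tool frame, in m); z points along the fingers, y is the line along which they close (so a half turn about z gives the same grasp; the last joint's range is limited). The gripper opens to 85 mm and grips with 20 to 120 N. Pads are 22 mm wide; open, the fingers measure 114 mm over their backs; the gripper's body (76 mm by 85 mm) begins 54 mm behind the grasp point. The pads swing forward as they close: fully open they stand 13 mm farther back than shut.
Start: joints at [-1.266, 0.124, 1.65, -0, 1.367, -0.083], TCP at [0.246, -0.602, 0.231] pointing down, gripper open.
Joint ranges: [-2.61, 2.61], [-1.02, 2.33], [0.03, 2.71], [-1.35, 4.49], [0.32, 2.68], [-2.91, 2.91]. Speed limits (rad/s): [2.57, 2.57, 3.14, 3.14, 3.14, 3.14].

## Interface

Orientations are given as a unit quaternion [w, x, y, z].
In Python, from rig import ctrl gives the robot as it stands.
- The arm moves only by the tool apply_moves, never from a script. Its argument "targets" is a list of rows, each a list of 7 numbers: the turn, a rotation vector about the tool's x, y, z normalised to -1 to 1, where 1 is 360 degrees, then the shift along the tool's x, y, z normalised to -1 to 1, where 1 is 0.25 m, then the finger opening in mm, from 0 to 85.4. A call has 1 to 8 rows; each row shifts and turns the commanded pose from where the row before left it, along the tool's axes as they then stand; what a row does not reach is not made up. A row lasts 1/12 s, in which the tool goes at most 41.7 mm and 7.16 degrees, less where a joint would pass 70% of its speed; a pose out of reach is approached as far as the arm can. A call with a number of a shift or a turn outside -1 to 1 is refused whole. A call with a gripper value outside its range is refused whole. The fingers move at their own pace and stop on an object; "newtons" is the grip in N (left out, the last holds). Time passes only in rows, so rows that do not move let the fingers close. It gives the time, the measured TCP pose, the force, the opening and the grip force at its end, in the units of the state.
- ctrl.get_state(): the state, without advancing time (a new reading comes with each control period).
- ctrl.get_image(name): name is "scene" or "top"; returns the picture (400x640x3 uint8, red, green, blue); there is no depth.
- ctrl.get_calibration(name): a dict with "fovy" (degrees; the focal length in pixels is half the picture's height over the tangent of half this angle, whatever the lens; pixels are square), "cx", "cy" (the principal point, pixels), "dist" ([k1, k2, p1, p2, k3] as OpenCV has them; the pictures are not rectified), "position" and "rotation" of the camera in the world. Camera axes: x right, y down, z forward; pixel columns grow to the right and rows downward; lengths in m; the calibration is good to about 2 mm. A picture is of the moment at which its call begins. get_calibration takes no time and is no camera call.
- ctrl.close_job(): hands the job in; it is judged then, once.
Trained networks look in the newest picture that a camera, given by its name, has taken for a name from the list of things; names that differ only in an ending like _2 or _b are one class to them, and where a whole thing is asked for, a point or a joint stands for the part that bears it (a point fixed in the world has none). Each returns a list of dicts, best first, with "conf" (0 to 1); they miss things now and then, are a little off and sometimes report something else, mostly with a low value. They report only what shows in the picture. A call takes as long as a camera call. They do not tell look-alikes from the thing itself.
- ctrl.search_frame(target, camera): "location" ([x, y, z] in m, in world coordinates, good to about 4 mm: the middle of the surface that is visible of it).
- ctrl.tip_of(target, camera): "location" ([x, y, z] in m, in world coordinates, good to about 4 mm: a listed point, or the origin of a listed thing).
The state is a dict: "time_s": time; "joint_pos": joint angles; "qd": joint speeds; "tau": joint torques, N m; "tool_pos": TCP position; "tool_rot": TCP orientation; "wrist_force": force on the tool from outside, world axes, zero at the start; "torque": the same for the moment, N m; "width": opening from 0.0 (shut) to 1.0 (fully open); "gripper_force": force on a finger pad.
Only numpy, scipy, OpenCV 4.12 (cv2) and the standard library are available. Lean on these libraries where they do the work, as an engineer would, in place of code of your own. Each camera call takes 0.05 s, during which the arm holds its last target. There are 200 camera calls.

## Task

Hang the red coated cover up to dry in the drying cabinet: take it off the spray stand, bring its tongue nose-up under the cabinet's front valance, and hang it by the hole in the tongue on the free middle hook at the back. That hook is screwed in more or less far and bent a little to one side, so feel for it lightly; let the cover down until it hangs by itself and let go. The coat is fresh: never press or bang the cover hard against the cabinet (stay under about 15 N), and do not knock or shift the paints standing about.

Things in the scene. Friction and masses are not known exactly. Their poses are not given: they have to be found in the camera images.
- cover_grip (a point): Red coated sheet-metal cover, loose, 0.1 to 0.2 kg: tray 100 mm long (x), 54 mm wide (y), floor 3 mm, side flanges 16 mm high. This is the point to hold it: the middle of the tray, midway between the flanges (outer faces 27 mm either side), 8 mm above its underside. +x runs towards the hanging tongue, +z out of the tray's open side (up at the start). The tray ends 50 mm before and behind this point.
- cover_hole (a point): Centre of the round 14 mm hole in the cover's tongue: flat, 30 mm wide, 3 mm thick, running forward from the tray's front end, level with the tray's floor. 105 mm ahead (+x) of cover_grip and 6.5 mm below it (-z), at half thickness; the tongue ends 14 mm beyond it. Axes as cover_grip.
- cover: The red cover itself; origin in the middle of the tray's underside, 8 mm below cover_grip. Axes as cover_grip. Its tray has a rear wall like the flanges, none at the tongue's end; the hung cover has its tongue up and its open side towards the cabinet's opening.
- stand: Fixed plywood spray stand, board 150 x 85 x 8 mm, with two wooden cross strips 34 mm wide (y) whose tops, 28 mm over the table, carry the cover; the flanges overhang the strips on both sides. Origin in the middle of the underside, x along the board.
- cabinet: Fixed low grey drying cabinet, 360 mm wide (y), 123 mm deep (x), 245 mm high, open at the front (-x). Origin under its middle on the table; +x points inward, z up. Inner faces: plywood back x = +55 mm, sides y = +-172 mm, floor z = 12 mm (front sill to z = 24 mm), roof z = 237 mm. The tongue can feel the hook's upright between z = 200 and 211 mm.
- valance (a point): Middle of the lower edge of the cabinet's front valance, a strip 8 mm thick (cabinet x = -60 to -52 mm) that hangs across the whole width from the roof down to z = 207 mm, lower than the hook's tip: the tongue has to come in tilted nose-up, about 25 to 40 degrees. Axes as the cabinet.
- hook_line (a point): Where the free middle hook leaves the back wall (cabinet x = 55, y = 0, z = 196 mm, its axis). Rigid square-bend screw hook, 5.5 mm round wire: level towards the opening, then straight up to a round tip at z = 213 mm, 24 mm under the roof. Not measured, to be found by feel: the upright is 36 to 66 mm from this point and off to either side by up to 0.18 rad (12 mm). Axes as the cabinet.
- side_hook (a point): Tip of another hook, at the left (cabinet y = +128 mm), that carries a blue cover of the same kind, fixed: it takes up y = +101 to +155 mm from the wall out to cabinet x = 0. At the right, y = -128 mm, is an empty hook, and a jar 64 mm high stands on the floor there (y = -125 to -158 mm). Leave these alone.
- amber_jar: Bystander: small amber jar with a white cap, 37 x 37 x 73 mm, origin under its middle.
- black_bottle: Bystander: small black paint bottle, 25 x 25 x 75 mm, origin under its middle.
- red_bottle: Bystander: small red paint bottle with a black cap, 25 x 25 x 75 mm, origin under its middle.
- brown_tin: Bystander: small paint tin with a brown-orange band, 34 x 34 x 36 mm, origin under its middle.
Mind the look-alikes: they are no part of the job. There is more than one size of the cover; the job needs the largest.

How it is judged:
On the way, in this order (a step that is already met when the one before it is completed fails the run):
1. the cover has been lifted clear of the spray stand (height (world z) of cover_grip above 0.08 m), for 0.1 s.
2. the tongue's hole is inside the cabinet, behind the valance and above the height of the hook's shank, with the tongue tilted nose-up (x of cover_hole in the frame of cabinet above -0.03 m and z of cover_hole in the frame of cabinet above 0.195 m and angle between cover_grip's own x axis and vertical below 1.4 rad), for 0.1 s.
At the end, for the whole second after the job is handed in: the red cover hangs by its hole on the middle hook, carried by the cabinet alone: hole within 20 mm of the cabinet's middle, 184 to 212 mm over the table, between the back wall and the hook's upright; tongue up, within 0.25 rad of plumb, at most swaying a little (under 0.15 m/s) (z of cover_hole in the frame of cabinet between 0.184 and 0.212 m and x of cover_hole in the frame of cabinet between -0.02 and 0.056 m and y of cover_hole in the frame of cabinet between -0.02 and 0.02 m and angle between cover_grip's own x axis and vertical below 0.25 rad and contact force between cover and cabinet above 0.3 N and linear speed of cover below 0.15 m/s); the robot touches nothing.
It fails at once if the cover is pressed or banged against the cabinet or its hooks with more than 15 N (contact force between cover and cabinet above 15 N).
It fails at once if a bystander is knocked or pushed more than 20 mm from its place (distance of any of brown_tin, amber_jar, red_bottle, black_bottle from where it was at the start of the episode above 0.02 m).
It also fails if it takes over 72 s, if anything falls off the work surface, if the arm or the gripper's body presses on something with over 40 N, if the wrist force passes 120 N, or if a joint passes its speed limit or range.

## Working session

There is one attempt and no reset: what is moved stays moved. The work goes in short steps, Python scripts to look and compute and a tool call to move; the robot and the scene stay as the last step left them, time stands still between calls to the robot, and variables do not carry over. Pictures are saved under pics/ and viewed, at most 10 in all, crops included, and the job is handed in when it is done.

Besides the shell and the picture viewer there is one more tool, called after ">>>" as name([rows], argument=value, ...), one row to a line, values as JSON. apply_moves: Moves the arm, as the interface text tells. Scaled input: -1 to 1 covers 0.25 m each way for a shift and 360 degrees each way for a turn. Its arguments: {"type":"object","properties":{"targets":{"type":"array"},"newtons":{"type":"number"}},"required":["targets"]}

```bash
ls; mkdir -p pics; python3 - <<'E'
from rig import ctrl
import cv2
for n in("scene","top"):
    im=ctrl.get_image(n); cv2.imwrite(f"pics/{n}0.png",im[:,:,::-1])
    c=ctrl.get_calibration(n); print(n,c)
    for t in("cover_grip","cover_hole","cover","stand","cabinet","valance","hook_line","amber_jar","black_bottle","red_bottle","brown_tin"):
        print(t,[(round(d['conf'],2),[round(float(v),3) for v in d['location']]) for d in ctrl.tip_of(t,n)][:4])
print(ctrl.get_state(),ctrl.pinch_z)
E
```

```text
pics
scene {'fovy': 55.20064254626238, 'cx': 316.33208348221154, 'cy': 197.96370580940342, 'dist': array([-0.08735391,  0.        ,  0.        ,  0.        ,  0.        ]), 'position': array([0.23545252, 0.63722905, 0.78202038]), 'rotation': array([ 0.12573913, -0.30121271,  0.87702576, -0.35254276])}
cover_grip [(0.73, [0.455, 0.307, 0.007]), (0.66, [0.482, 0.017, 0.039]), (0.55, [0.455, 0.176, 0.009])]
cover_hole [(0.95, [0.403, 0.13, 0.001]), (0.61, [0.588, 0.01, 0.029]), (0.58, [0.445, 0.385, 0.001])]
cover [(0.94, [0.484, 0.019, 0.031]), (0.69, [0.456, 0.178, 0.003]), (0.68, [0.454, 0.313, -0.001])]
stand [(0.62, [0.476, 0.021, -0.0]), (0.2, [0.48, 0.016, 0.028])]
cabinet [(0.71, [0.483, 0.021, 0.038]), (0.6, [0.676, 0.266, 0.004])]
valance [(0.61, [0.627, 0.246, 0.209]), (0.41, [0.71, 0.017, -0.0])]
hook_line [(0.26, [0.483, 0.019, 0.038])]
amber_jar [(0.55, [0.708, 0.019, 0.002]), (0.54, [0.712, -0.054, -0.003]), (0.37, [0.482, 0.018, 0.041])]
black_bottle [(0.65, [0.708, 0.017, -0.003])]
red_bottle [(0.69, [0.788, -0.067, 0.0]), (0.39, [0.587, 0.012, 0.029])]
brown_tin []
top
[... 924 characters left out ...]
os': array([-1.26558947e+00,  1.23782188e-01,  1.65034091e+00,  1.27733398e-05,
        1.36747127e+00, -8.25675281e-02]), 'qd': array([ 4.00502409e-04,  1.53709795e-05, -1.00680838e-03, -1.01588499e-03,
        8.34085670e-04,  5.96077793e-04]), 'tau': array([ 7.92155060e-05, -4.23602593e+01, -3.65756214e+01, -1.52620146e-05,
        6.11377818e-04,  2.77307137e-06]), 'tool_pos': array([ 0.24577313, -0.60172033,  0.23130953]), 'tool_rot': array([-1.54585416e-06,  9.81262936e-01,  1.92673431e-01,  6.12126673e-06]), 'wrist_force': array([-0.81343202,  0.45313742, -0.69044384]), 'torque': array([-0.0019499 , -0.02904937,  0.04343448]), 'gripper_force': 0.0, 'width': 0.9993698221696037} -0.0187
```

View pics/scene0.png

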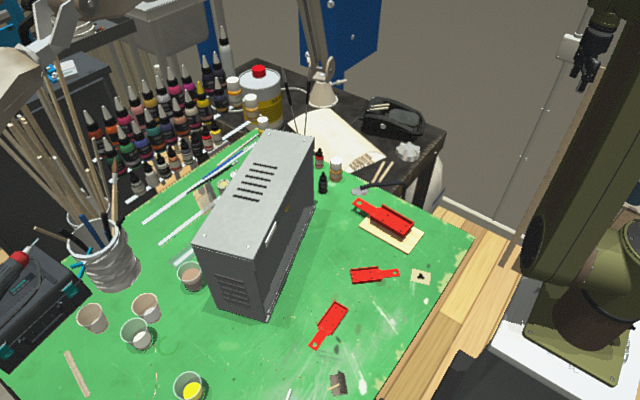

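View pics/top0.png

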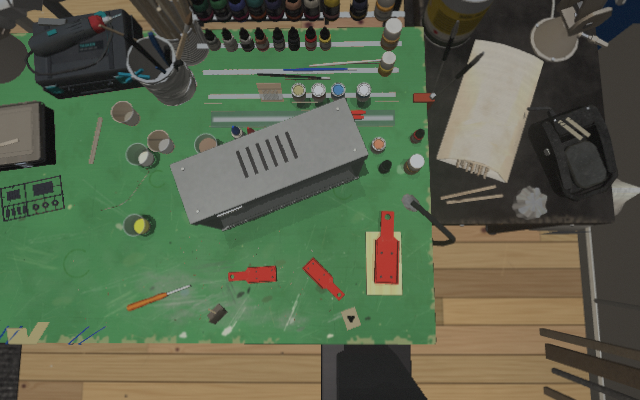

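The scene view shows the cabinet at (255,225), its opening facing the robot, and the red covers at (388,220), (373,275) and (328,325). In the top view the red covers are at (387,255) on the stand, (322,278) and (258,274). The one on the stand is the largest and sits on the plywood board, so it fits the description. I'll confirm that in a crop and fit the poses.

```bash
cat > h.py <<'E'
from rig import ctrl
import numpy as np, cv2
from scipy.spatial.transform import Rotation as R
def cam(n):
    c=ctrl.get_calibration(n); f=200/np.tan(np.radians(c['fovy']/2))
    K=np.array([[f,0,c['cx']],[0,f,c['cy']],[0,0,1.]])
    q=np.array(c['rotation']); M=R.from_quat(np.r_[q[1:],q[0]]).as_matrix()
    return K,c['dist'],M,c['position']
def toplane(n,px,z):
    K,d,M,p=cam(n); u=cv2.undistortPoints(np.array(px,float).reshape(-1,1,2),K,d).reshape(-1,2)
    r=np.c_[u,np.ones(len(u))]@M.T
    return p+r*((z-p[2])/r[:,2])[:,None]
def proj(n,P):
    K,d,M,p=cam(n); return cv2.projectPoints((np.array(P,float)-p)@M,np.zeros(3),np.zeros(3),K,d)[0].reshape(-1,2)
E
python3 - <<'E'
from h import *
im=cv2.imread("pics/top0.png")
hsv=cv2.cvtColor(im,cv2.COLOR_BGR2HSV)
m=cv2.inRange(hsv,(0,150,90),(8,255,255))|cv2.inRange(hsv,(172,150,90),(180,255,255))
n,l,s,c=cv2.connectedComponentsWithStats(m)
for i in range(1,n):
    if s[i,4]>100:
        r,cc=np.nonzero(l==i); P=toplane("top",np.c_[cc,r],0.036)[:,:2]
        q=cv2.minAreaRect((P*1000).astype(np.float32)); print(s[i],c[i].round(1),q)
        mu=P.mean(0);w=np.linalg.svd(P-mu,full_matrices=False)[2][0];print(np.degrees(np.arctan2(w[1],w[0])))
C=toplane("top",[(173,168),(355,100),(367,155),(193,222)],0.245);print(C.round(4))
for k in range(4):
    e=C[(k+1)%4]-C[k];print(np.linalg.norm(e),np.degrees(np.arctan2(e[1],e[0])))
print(C.mean(0))
a=cv2.resize(im[200:310,220:420],None,fx=4,fy=4,interpolation=2);b=cv2.resize(im[90:240,165:375],(770,550),interpolation=2)
cv2.imwrite("pics/c1.png",a);cv2.imwrite("pics/c2.png",b)
E
```

```text
[ 89  16  13  12 109] [94.6 20.7] ((1095.2447509765625, 751.1621704101562), (32.450340270996094, 30.498233795166016), 88.6763687133789)
-146.68039435689718
[414  93  21   9 141] [421.9  97.4] ((880.81005859375, -83.59822845458984), (48.77457809448242, 20.515108108520508), 89.38043212890625)
-97.90232439719682
[ 375  211   24   73 1300] [386.4 251.8] ((516.85498046875, 17.1650447845459), (53.208351135253906, 167.22015380859375), 88.34848022460938)
177.61273980731238
[303 258  42  42 603] [321.8 277.2] ((441.09222412109375, 163.4713592529297), (110.73983764648438, 34.4294548034668), 45.157432556152344)
-134.62701695908058
[228 266  48  17 578] [255.2 274.2] ((453.0472412109375, 332.6172790527344), (35.54178237915039, 111.13772583007812), 3.21262264251709)
94.2159699351267
[[0.6631 0.4487 0.245 ]
 [0.7936 0.1013 0.245 ]
 [0.6851 0.0804 0.245 ]
 [0.56   0.4064 0.245 ]]
0.3711379613471587 -69.40178478066557
0.11053215726866657 -169.1135271942341
0.3491919777443668 110.9827624546109
0.11134088932383703 22.300768316296757
[0.67545019 0.25918627 0.245     ]
```

View pics/c1.png

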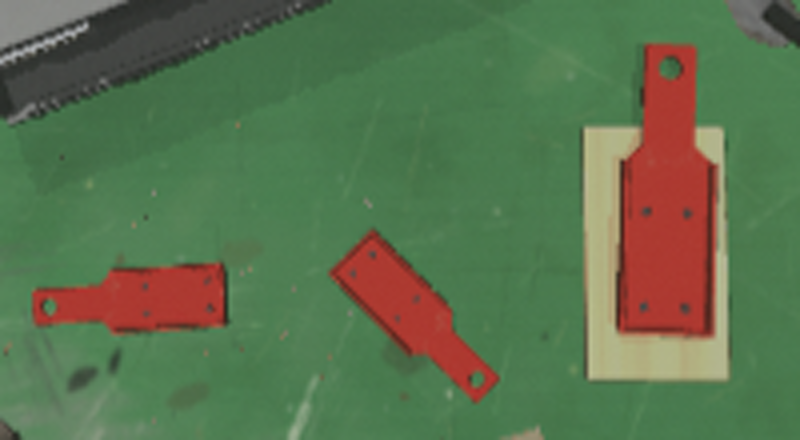

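View pics/c2.png

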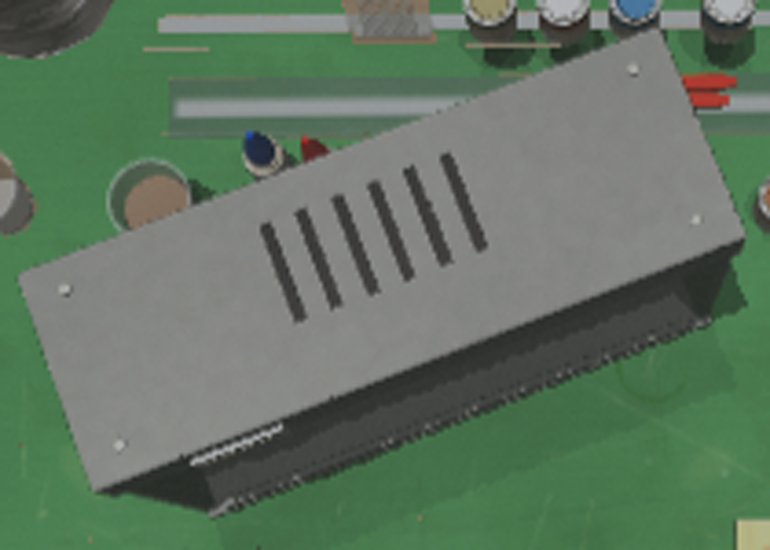

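c1 confirms that the right-hand cover, on the board (hole at crop (671,68)), is the largest. In c2 the roof corners are at crop (20,275), (655,28), (743,240) and (97,490). Next I fit the cabinet pose.

```bash
python3 - <<'E'
from h import *
from scipy.optimize import least_squares
cr=np.array([(20,275),(655,28),(743,240),(97,490)])/ (770/210)+[165,90]
mod=np.array([(61.5,180),(61.5,-180),(-61.5,-180),(-61.5,180)])/1000
C=toplane("top",cr,0.245)[:,:2];print(C.round(4))
for k in range(4):
    e=C[(k+1)%4]-C[k];print(round(np.linalg.norm(e),4),np.degrees(np.arctan2(e[1],e[0])).round(2))
def f(p):
    c,s=np.cos(p[2]),np.sin(p[2]);return (mod@np.array([[c,s],[-s,c]])+p[:2]-C).ravel()
r=least_squares(f,[.676,.264,.35]);print(r.x,np.degrees(r.x[2]),(r.fun*1000).round(1))
yaw=r.x[2]
for q in(.35,.38,r.x[2]):
  v=np.array([r.x[0]-.056*np.cos(q),r.x[1]-.056*np.sin(q)]);print('val',v)
print('hole',toplane("top",[(671/4+220-.4,68/4+200-.4)],.0295))
print('tray corners',toplane("top",np.array([(618,332),(712,336)])/4+[220,200],.047),toplane("top",np.array([(623,160),(716,164)])/4+[220,200],.044))
# scene roof corners check
P=[[r.x[0]+np.cos(yaw)*a-np.sin(yaw)*b,r.x[1]+np.sin(yaw)*a+np.cos(yaw)*b,.245] for a,b in mod]
print(proj("scene",P).round(1))
E
```

```text
[[0.6689 0.4538]
 [0.7986 0.123 ]
 [0.6842 0.0792]
 [0.557  0.4092]]
0.3553 -68.59
0.1225 -159.04
0.3537 111.08
0.1205 21.73
[0.67718563 0.26632403 0.37097174] 21.25511529334318 [ 0.3  2.5  1.1 -2.2  0.9 -2.9 -2.4  2.6]
val [0.62458076 0.24712176]
val [0.62518041 0.24555249]
val [0.62499501 0.24602284]
hole [[0.58771357 0.01256335 0.0295    ]]
tray corners [[ 0.43407276  0.04836881  0.047     ]
 [ 0.43171368 -0.00508101  0.047     ]] [[ 0.5320145   0.04302563  0.044     ]
 [ 0.52948074 -0.01072894  0.044     ]]
[[189.5 242.4]
 [265.7 127. ]
 [314.9 135.6]
 [253.  259.1]]
```

Cabinet origin is about (0.677, 0.266) with a yaw of 21.25°. The roof edges measure 355 × 121 mm against the known 360 × 123 mm. The cover grip is about (0.482, 0.019) with a yaw of -3.2°. I'll travel over it now.

>>> apply_moves([
  [0, 0, 0, 0.11, -0.12, 0, 85],
  [0, 0, 0, 0.11, -0.12, 0, 85],
  [0, 0, 0, 0.11, -0.12, 0, 85],
  [0, 0, 0, 0.11, -0.12, 0, 85],
  [0, 0, 0, 0.11, -0.12, 0, 85],
  [0, 0, 0, 0.11, -0.12, 0, 85],
  [0, 0, 0, 0.11, -0.12, 0, 85],
  [0, 0, 0, 0.11, -0.12, 0, 85],
])

```text
time_s: 1.87
tool_pos: [0.3589, -0.2946, 0.2315]
tool_rot: [0.0, 0.981, 0.192, 0.0]
wrist_force: [1.0, -0.5, 0.3]
width: 0.994
gripper_force: 0.0
```

>>> apply_moves([
  [0, 0, 0, 0.11, -0.12, 0, 85],
  [0, 0, 0, 0.11, -0.12, 0, 85],
  [0, 0, 0, 0.11, -0.12, 0, 85],
  [0, 0, 0, 0.11, -0.12, 0, 85],
  [0, 0, 0, 0.11, -0.12, 0, 85],
  [0, 0, 0, 0.11, -0.12, 0, 85],
  [0, 0, 0, 0.11, -0.12, 0, 85],
  [0, 0, 0, 0.06, -0.06, 0, 85],
])

```text
time_s: 2.53
tool_pos: [0.4663, -0.0061, 0.2317]
tool_rot: [-0.0, 0.981, 0.194, 0.001]
wrist_force: [0.2, -0.3, 0.7]
width: 0.997
gripper_force: 0.0
```

>>> apply_moves([
  [0, 0, 0.018, 0, 0, 0, 85],
  [0, 0, 0.018, 0, 0, 0, 85],
  [0, 0, 0.018, 0, 0, 0, 85],
  [0, 0, 0.0165, 0, 0, 0, 85],
  [0, 0, 0, 0, 0, 0, 85],
])

```text
time_s: 2.95
tool_pos: [0.4657, -0.0094, 0.2314]
tool_rot: [0.0, 1.0, -0.028, 0.0]
wrist_force: [0.5, 0.3, 0.3]
width: 0.991
gripper_force: 0.0
```

```bash
python3 -c "
from rig import ctrl
print(ctrl.get_state())"
```

```text
{'time_s': 2.95, 'joint_pos': array([-1.35559662e-01, -3.00071909e-01,  2.04576952e+00, -5.90472733e-06,
        1.39563845e+00,  1.49163322e+00]), 'qd': array([-0.00558827,  0.00121759,  0.00086692,  0.0024167 , -0.00080973,
       -0.13927074]), 'tau': array([ 9.87271615e-02, -2.29763353e+01, -3.68457377e+01,  3.90169560e-03,
       -9.53054150e-04,  7.41362292e-01]), 'tool_pos': array([ 0.46571312, -0.00942682,  0.23144539]), 'tool_rot': array([ 1.66384457e-05,  9.99602461e-01, -2.81940272e-02,  1.27248926e-04]), 'wrist_force': array([0.52630377, 0.31708506, 0.33819826]), 'torque': array([ 0.04672922, -0.01699191, -0.01315924]), 'gripper_force': 0.0, 'width': 0.9909537602641086}
```

>>> apply_moves([
  [0, -0.0175, 0, 0.03, -0.055, 0, 85],
  [0, -0.0175, 0, 0.03, -0.055, 0, 85],
  [0, -0.0175, 0, 0, 0, 0, 85],
  [0, -0.0175, 0, 0, 0, 0, 85],
  [0, 0, 0, 0, 0, 0, 85],
])

```text
time_s: 3.37
tool_pos: [0.4834, 0.0169, 0.2277]
tool_rot: [-0.006, 0.975, -0.026, -0.221]
wrist_force: [-0.6, -0.6, -1.2]
width: 0.996
gripper_force: 0.0
```

```bash
python3 -c "
from rig import ctrl
print(ctrl.get_state())"
```

```text
{'time_s': 3.3667, 'joint_pos': array([-0.07188221,  0.04086655,  1.79070977, -0.00731811,  1.75669248,
        1.55164178]), 'qd': array([-0.00240312, -0.08966552,  0.06362457,  0.00516488, -0.07766063,
        0.00917043]), 'tau': array([ 3.29163037e-01, -3.77750587e+01, -3.79611075e+01,  1.86676198e-04,
        1.84382703e+00,  1.25779188e-02]), 'tool_pos': array([0.48338071, 0.01694581, 0.22771457]), 'tool_rot': array([-0.00642544,  0.97482176, -0.02556898, -0.2214215 ]), 'wrist_force': array([-0.63436541, -0.59504447, -1.21353691]), 'torque': array([-0.03661853, -0.25327905,  0.00883304]), 'gripper_force': 0.0, 'width': 0.9959246747479947}
```

>>> apply_moves([
  [0, 0, 0, 0.1, 0, 0.1, 85],
  [0, 0, 0, 0.1, 0, 0.1, 85],
  [0, 0, 0, 0, 0, 0, 85],
])

```text
time_s: 3.62
tool_pos: [0.5035, 0.0157, 0.1578]
tool_rot: [-0.006, 0.975, -0.026, -0.222]
wrist_force: [-1.8, -0.3, -2.4]
width: 0.993
gripper_force: 0.0
```

```bash
python3 -c "
from rig import ctrl
print(ctrl.get_state())"
```

```text
{'time_s': 3.6167, 'joint_pos': array([-0.07166292,  0.14588516,  1.80109972, -0.00683799,  1.64253855,
        1.5537857 ]), 'qd': array([ 1.20976286e-03, -6.87273596e-02, -1.41298535e-02, -7.95973265e-05,
        1.23417644e-01,  6.61261850e-03]), 'tau': array([-7.23834179e-03, -4.40590739e+01, -3.96321881e+01, -1.69441668e-03,
        7.48377666e-01,  5.83720626e-03]), 'tool_pos': array([0.50351475, 0.01570885, 0.15780517]), 'tool_rot': array([-0.00646768,  0.97466887, -0.02612194, -0.22202794]), 'wrist_force': array([-1.80698275, -0.29255877, -2.44555156]), 'torque': array([-0.02622714, -0.21477307, -0.03458873]), 'gripper_force': 0.0, 'width': 0.9925613639107785}
```

```bash
cat > kin.py <<'E'
import numpy as np
from scipy.optimize import least_squares
from scipy.spatial.transform import Rotation as R
S=[([-1.26558947,.123782188,1.65034091,0,1.36747127,-.0825675],[.24577313,-.60172033,.23130953],[-1.5e-6,.981262936,.192673431,6e-6]),
([-.135559662,-.300071909,2.04576952,0,1.39563845,1.49163322],[.46571312,-.00942682,.23144539],[1.66e-5,.999602461,-.028194027,.000127]),
([-.07188221,.04086655,1.79070977,-.00731811,1.75669248,1.55164178],[.48338071,.01694581,.22771457],[-.00642544,.97482176,-.02556898,-.2214215]),
([-.07166292,.14588516,1.80109972,-.00683799,1.64253855,1.5537857],[.50351475,.01570885,.15780517],[-.00646768,.97466887,-.02612194,-.22202794])]
rz=lambda a:R.from_euler('z',a); ry=lambda a:R.from_euler('y',a)
def rot(q): return R.from_quat([q[1],q[2],q[3],q[0]])
def fk(j,P,s4=1,s6=1,o6=0):
    a1,d,h,L1,ex,ez,T=P[:7]
    Rw=rz(j[0])*ry(j[1]+j[2])*rz(s4*j[3])*ry(j[4])
    p=rz(j[0]).apply(np.array([a1,d,h])+ry(j[1]).apply([0,0,L1])+ry(j[1]+j[2]).apply([ex,0,ez]))+Rw.apply([0,0,T])
    return p,Rw*rz(s6*j[5]+o6)
E
python3 - <<'E'
from kin import *
f=lambda P:np.concatenate([fk(j,P)[0]-p for j,p,q in S])
r=least_squares(lambda P:np.r_[f(P),1e-3*(P-[0,.054,.35,.45,0,.4,.25])],[0,.054,.3,.45,0,.4,.25]);print(r.x.round(4),(f(r.x)*1000).round(2))
for s4 in(1,-1):
  for j,p,q in S:
    Rr=fk(j,r.x,s4)[1]; W=(Rr*rz(-j[5])).inv()*rot(q)
    print(s4,W.as_rotvec().round(4),j[5])
E
```

```text
[0.     0.0536 0.2232 0.4524 0.0424 0.6131 0.2755] [-0. -0. -0.  0.  0. -0.  0.  0.  0. -0.  0.  0.]
1 [-0.      0.      1.4882] -0.0825675
1 [ 0.     -0.      3.0624] 1.49163322
1 [-0.      0.      3.1224] 1.55164178
1 [ 0.     -0.      3.1246] 1.5537857
-1 [-0.      0.      1.4882] -0.0825675
-1 [ 0.     -0.      3.0624] 1.49163322
-1 [ 2.0000e-04 -2.2500e-02  3.1251e+00] 1.55164178
-1 [ 2.0000e-04 -2.1300e-02  3.1255e+00] 1.5537857
```

```bash
cat >> kin.py <<'E'
P0=np.array([0,.0536,.2232,.4524,.0424,.6131,.2755])
_f=lambda P:np.concatenate([fk(j,P)[0]-p for j,p,q in S])
P0=least_squares(lambda P:np.r_[_f(P),1e-3*(P-[0,.054,.35,.45,0,.4,.25])],P0).x
LO=np.array([-2.61,-1.02,.03,-1.35,.32,-2.91]);HI=np.array([2.61,2.33,2.71,4.49,2.68,2.91])
def ik(p,Rt,seed):
    def e(j):
        a,b=fk(j,P0,1,1,np.pi/2); return np.r_[a-p,.3*(Rt.inv()*b).as_rotvec()]
    r=least_squares(e,np.clip(seed,LO+1e-3,HI-1e-3),bounds=(LO,HI)); return r.x,np.abs(r.fun).max()
CAB=np.array([.6768,.2655,0]);YAW=.371
def cabw(v): return CAB+rz(YAW).apply(v)
def cover_pose(hole,p,rollyaw=0):  # hole in cabinet frame, pitch p(rad)-> hole world, R
    return cabw(hole), rz(YAW+rollyaw)*ry(-p)
def tool_from_cover(hole_w,Rc,t,flip=1):
    grip=hole_w+Rc.apply([-.105,0,.0065])
    zt=np.array([-np.sin(t),0,-np.cos(t)]); y=np.array([0,-flip,0.]); x=np.cross(y,zt)
    Rt=Rc*R.from_matrix(np.c_[x,y,zt]); return grip+Rt.apply([0,0,.0187]),Rt
E
python3 - <<'E'
from kin import *
for p,hole in((30,[-.02,0,.205]),(60,[.0,0,.215]),(90,[0.0,0,.192]),(90,[.02,0,.215])):
  for t in(-15,0,15,25):
    for flip in(1,-1):
      T=tool_from_cover(*cover_pose(np.array(hole),np.radians(p)),np.radians(t),flip)
      for s4 in(0,1.57,3.1):
        for s6 in(-1.5,1.5):
          j,e=ik(*T,[.3,.5,1.6,s4,.6,s6])
          if e<2e-3: print(p,hole,t,flip,j.round(2)); 
E
```

```text
30 [-0.02, 0, 0.205] -15 1 [ 0.25 -0.21  2.27  0.28  0.32  1.22]
30 [-0.02, 0, 0.205] -15 1 [ 0.25 -0.21  2.27  0.28  0.32  1.22]
30 [-0.02, 0, 0.205] -15 1 [ 0.25 -0.21  2.27  0.28  0.32  1.22]
30 [-0.02, 0, 0.205] -15 1 [ 0.25 -0.21  2.27  0.28  0.32  1.22]
30 [-0.02, 0, 0.205] -15 1 [ 0.25 -0.21  2.27  0.28  0.32  1.22]
30 [-0.02, 0, 0.205] -15 1 [ 0.25 -0.21  2.27  0.28  0.32  1.22]
30 [-0.02, 0, 0.205] -15 -1 [ 0.25 -0.21  2.27  0.28  0.32 -1.93]
30 [-0.02, 0, 0.205] -15 -1 [ 0.25 -0.21  2.27  0.28  0.32 -1.93]
30 [-0.02, 0, 0.205] -15 -1 [ 0.25 -0.21  2.27  0.28  0.32 -1.93]
30 [-0.02, 0, 0.205] 0 1 [ 0.26 -0.13  2.13  0.09  0.63  1.4 ]
30 [-0.02, 0, 0.205] 0 1 [ 0.26 -0.13  2.13  0.09  0.63  1.4 ]
30 [-0.02, 0, 0.205] 0 1 [ 0.26 -0.13  2.13  0.09  0.63  1.4 ]
30 [-0.02, 0, 0.205] 0 1 [ 0.26 -0.13  2.13  0.09  0.63  1.4 ]
30 [-0.02, 0, 0.205] 0 1 [ 0.26 -0.13  2.13  0.09  0.63  1.4 ]
30 [-0.02, 0, 0.205] 0 1 [ 0.26 -0.13  2.13  0.09  0.63  1.4 ]
30 [-0.02, 0, 0.205] 0 -1 [ 0.26 -0.13  2.13  0.09  0.63 -1.74]
30 [-0.02, 0, 0.205] 0 -1 [ 0.26 -0.13  2.13  0.09  0.63 -1.74]
30 [-0
[... 5936 characters left out ...]
 [0.27 0.25 2.16 2.96 0.59 1.7 ]
90 [0.02, 0, 0.215] 15 -1 [0.27 0.25 2.16 2.96 0.59 1.7 ]
90 [0.02, 0, 0.215] 15 -1 [0.27 0.25 2.16 2.96 0.59 1.7 ]
90 [0.02, 0, 0.215] 25 1 [ 0.27  0.19  2.13  2.85  0.32 -1.34]
90 [0.02, 0, 0.215] 25 1 [ 0.27  0.19  2.13  2.85  0.32 -1.34]
90 [0.02, 0, 0.215] 25 1 [ 0.27  0.19  2.13  2.85  0.32 -1.34]
90 [0.02, 0, 0.215] 25 1 [ 0.27  0.19  2.13  2.85  0.32 -1.34]
90 [0.02, 0, 0.215] 25 1 [ 0.27  0.19  2.13  2.85  0.32 -1.34]
90 [0.02, 0, 0.215] 25 1 [ 0.27  0.19  2.13  2.85  0.32 -1.34]
90 [0.02, 0, 0.215] 25 -1 [0.27 0.19 2.13 2.85 0.32 1.81]
90 [0.02, 0, 0.215] 25 -1 [0.27 0.19 2.13 2.85 0.32 1.81]
90 [0.02, 0, 0.215] 25 -1 [0.27 0.19 2.13 2.85 0.32 1.81]
```

```bash
cat > plan.py <<'E'
from kin import *
from rig import ctrl
import sys
from scipy.linalg import logm,expm
def M(p,r): A=np.eye(4);A[:3,:3]=r.as_matrix();A[:3,3]=p;return A
def cur():
    s=ctrl.get_state();return s['tool_pos'],rot(s['tool_rot']),s
def row(p0,R0,p1,R1,n):
    X=np.linalg.inv(M(p0,R0))@M(p1,R1); E=expm(np.real(logm(X))/n)
    return np.r_[R.from_matrix(E[:3,:3]).as_rotvec()/(2*np.pi),E[:3,3]/.25].round(4)
def go(p1,R1,n):
    p0,R0,s=cur(); print(n,'x',row(p0,R0,p1,R1,n).tolist(),'F',s['wrist_force'].round(1))
def where(t=0,flip=1):  # hole in cabinet frame, cover pitch, yaw
    p,Rt,s=cur(); zt=np.array([-np.sin(t),0,-np.cos(t)]); y=np.array([0,-flip,0.]); x=np.cross(y,zt)
    Rc=Rt*R.from_matrix(np.c_[x,y,zt]).inv(); g=p-Rt.apply([0,0,.0187]); h=g+Rc.apply([.105,0,-.0065])
    a=rz(YAW).inv()*Rc; X=a.apply([1,0,0]);yy=a.apply([0,1,0])
    print('hole',(rz(YAW).inv().apply(h-CAB)*1000).round(1),'pitch',np.degrees(np.arcsin(X[2])).round(1),'yaw',np.degrees(np.arctan2(-yy[0],yy[1])).round(1),'roll',np.degrees(yy[2]).round(1),
     'F',rz(YAW).inv().apply(s['wrist_force']).round(1),'j',s['joint_pos'].round(2),'t',s['time_s'],'w',round(s['width'],3))
E
python3 - <<'E'
from plan import *
Rc=rz(-.056); g=np.array([.483,.0188,.036])
for z in(.05,0):
    go(*tool_from_cover(g+Rc.apply([.105,0,-.0065])+[0,0,z],Rc,0),4 if z else 6)
E
```

```text
4 x [-0.0, 0.0178, 0.0001, 0.0052, -0.0019, 0.0934] F [-1.8 -0.3 -2.4]
6 x [-0.0, 0.0119, 0.0001, 0.011, -0.0013, 0.0948] F [-1.8 -0.3 -2.4]
```

>>> apply_moves([
  [0, 0.0178, 0, 0.005, -0.002, 0.0934, 85],
  [0, 0.0178, 0, 0.005, -0.002, 0.0934, 85],
  [0, 0.0178, 0, 0.005, -0.002, 0.0934, 85],
  [0, 0.0178, 0, 0.005, -0.002, 0.0934, 85],
  [0, 0, 0, 0, 0, 0, 85],
  [0, 0, 0, 0, 0, 0, 85],
])

```text
time_s: 4.12
tool_pos: [0.4835, 0.019, 0.0733]
tool_rot: [0.0, 1.0, -0.027, 0.002]
wrist_force: [0.9, 0.4, 0.8]
width: 0.995
gripper_force: 0.0
```

```bash
python3 - <<'E'
from plan import *
import cv2
from h import proj
Rc=rz(-.056); g=np.array([.483,.0188,.036])
go(*tool_from_cover(g+Rc.apply([.105,0,-.0065]),Rc,0),3)
im=ctrl.get_image("scene")[:,:,::-1].copy()
cv2.imwrite("pics/s1.png",cv2.resize(im[150:280,320:480],(800,650)[:2],interpolation=2)[:600])
print([ (round(d['conf'],2),np.round(d['location'],3)) for n in("scene","top") for k in("cover_grip","cover_hole") for d in ctrl.tip_of(k,n)[:3]])
E
```

```text
3 x [-0.0, -0.0002, 0.0001, -0.0008, 0.0003, 0.0747] F [0.9 0.4 0.8]
[(0.88, array([0.451, 0.304, 0.002])), (0.87, array([0.482, 0.02 , 0.038])), (0.66, array([0.457, 0.177, 0.006])), (0.96, array([ 0.446,  0.384, -0.003])), (0.93, array([ 0.408,  0.129, -0.   ])), (0.77, array([0.588, 0.01 , 0.03 ])), (0.81, array([0.457, 0.176, 0.004])), (0.78, array([0.485, 0.013, 0.034])), (0.7, array([0.453, 0.314, 0.005])), (0.85, array([0.401, 0.124, 0.002])), (0.61, array([0.59 , 0.011, 0.03 ])), (0.55, array([ 0.447,  0.381, -0.   ]))]
```

View pics/s1.png

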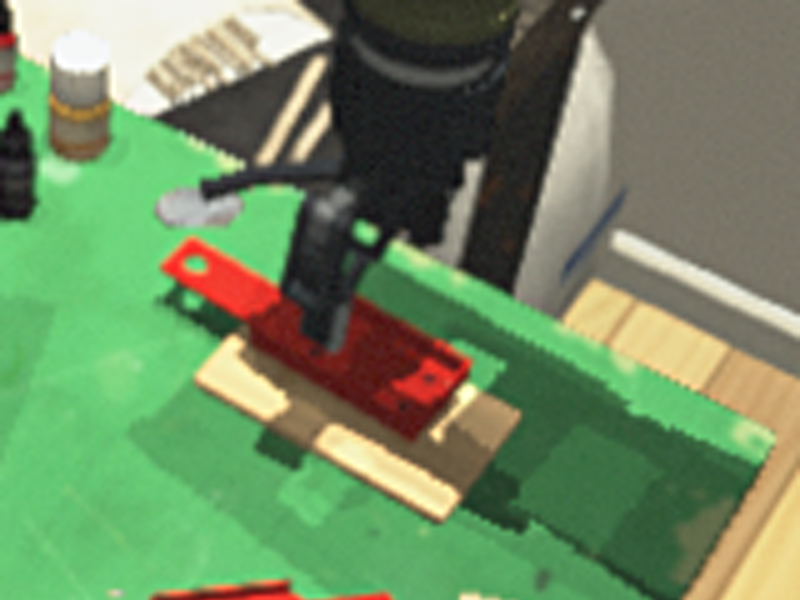

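The crop shows the gripper centred over the cover: hole at crop (195,263), near finger beside the flange at (325,340). I'll go down and grip.

>>> apply_moves([
  [0, 0, 0, 0, 0, 0.075, 85],
  [0, 0, 0, 0, 0, 0.075, 85],
  [0, 0, 0, 0, 0, 0.074, 85],
  [0, 0, 0, 0, 0, 0, 50],
  [0, 0, 0, 0, 0, 0, 40],
  [0, 0, 0, 0, 0, 0, 40],
  [0, 0, 0, 0, 0, 0, 40],
  [0, 0, 0, 0, 0, 0, 40],
], newtons=45)

```text
time_s: 5.03
tool_pos: [0.488, 0.0187, 0.019]
tool_rot: [0.0, 1.0, -0.028, 0.005]
wrist_force: [-0.1, 1.6, 0.8]
width: 0.625
gripper_force: 48.9
```

>>> apply_moves([
  [0, 0, 0, 0, 0, 0, 40],
  [0, 0, 0, 0, 0, 0, 40],
])

```text
time_s: 5.2
tool_pos: [0.488, 0.0187, 0.019]
tool_rot: [0.0, 1.0, -0.028, 0.005]
wrist_force: [0.1, 0.3, 4.9]
width: 0.622
gripper_force: 49.1
```

>>> apply_moves([
  [0, 0, 0, 0, 0, -0.06, 40],
  [0, 0, 0, 0, 0, -0.1, 40],
  [0, 0, 0, 0, 0, -0.1, 40],
  [0, 0, 0, 0, 0, -0.1, 40],
  [0, 0, 0, 0, 0, -0.08, 40],
  [0, 0, 0, 0, 0, 0, 40],
  [0, 0, 0, 0, 0, 0, 40],
])

```text
time_s: 5.78
tool_pos: [0.4861, 0.0188, 0.1281]
tool_rot: [0.0, 1.0, -0.028, 0.005]
wrist_force: [-0.1, 0.5, -2.1]
width: 0.623
gripper_force: 48.6
```

```bash
sed -i 's/\[-.105,0,.0065\]/[-.100,0,.0082]/' kin.py; sed -i 's/\[.105,0,-.0065\]/[.100,0,-.0082]/' plan.py
python3 - <<'E'
from plan import *
where()
hw,Rc=cover_pose(np.array([-.12,0,.205]),np.radians(30))
go(*tool_from_cover(hw,Rc,0),8)
print(ctrl.get_state()['gripper_force'])
import h,cv2
ims={}
for n in("scene","top"):
    im=ctrl.get_image(n);ims[n]=im
    print([(round(d['conf'],2),np.round(d['location'],3)) for k in("cover_grip","cover_hole") for d in ctrl.tip_of(k,n)[:3]])
p,Rt,s=cur(); print(h.proj("top",[p-Rt.apply([0,0,.0187])+Rt.apply([.1,0,.0082])]), h.proj("scene",[p-Rt.apply([0,0,.0187])+Rt.apply([.1,0,.0082])]))
a=cv2.resize(ims["top"][190:260,360:420],(480,560),interpolation=2)
cv2.imwrite("pics/l1.png",a[:,:,::-1])
E
```

```text
hole [-176.2 -202.   139.6] pitch 0.6 yaw -24.4 roll -0.0 F [ 0.   0.5 -2.1] j [-0.07 -0.16  2.11  0.    1.18  1.55] t 5.7833 w 0.623
8 x [0.0023, 0.0101, -0.0083, 0.0145, -0.0868, -0.0042] F [-0.1  0.5 -2.1]
48.58466684818268
[(0.89, array([0.452, 0.308, 0.005])), (0.63, array([0.458, 0.174, 0.004])), (0.62, array([0.481, 0.023, 0.148])), (0.68, array([ 0.446,  0.384, -0.001])), (0.6, array([0.586, 0.015, 0.138])), (0.6, array([ 0.405,  0.13 , -0.002]))]
[(0.83, array([0.452, 0.312, 0.005])), (0.57, array([0.459, 0.181, 0.004])), (0.84, array([0.587, 0.013, 0.135])), (0.67, array([0.403, 0.126, 0.001])), (0.59, array([ 0.446,  0.385, -0.   ]))]
[[394.56143764 213.59907821]] [[362.60636404 173.58616141]]
```

View pics/l1.png

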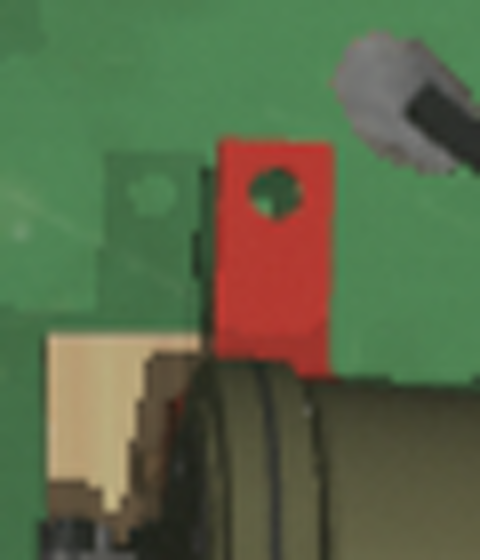

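The lifted cover's hole is at crop (275,193), pixel (394.0, 213.8). The prediction was (394.6, 213.6), so the hand-to-hole offset holds. Next I go to the front of the cabinet, nose up.

>>> apply_moves([
  [0.0023, 0.0101, -0.0083, 0.0145, -0.0868, -0.0042, 40],
  [0.0023, 0.0101, -0.0083, 0.0145, -0.0868, -0.0042, 40],
  [0.0023, 0.0101, -0.0083, 0.0145, -0.0868, -0.0042, 40],
  [0.0023, 0.0101, -0.0083, 0.0145, -0.0868, -0.0042, 40],
  [0.0023, 0.0101, -0.0083, 0.0145, -0.0868, -0.0042, 40],
  [0.0023, 0.0101, -0.0083, 0.0145, -0.0868, -0.0042, 40],
  [0.0023, 0.0101, -0.0083, 0.0145, -0.0868, -0.0042, 40],
  [0.0023, 0.0101, -0.0083, 0.0145, -0.0868, -0.0042, 40],
])

```text
time_s: 6.75
tool_pos: [0.488, 0.1933, 0.1447]
tool_rot: [-0.049, 0.949, 0.18, 0.255]
wrist_force: [-0.4, 0.4, -2.1]
width: 0.622
gripper_force: 48.5
```

>>> apply_moves([
  [0, 0, 0, 0, 0, 0, 40],
  [0, 0, 0, 0, 0, 0, 40],
  [0, 0, 0, 0, 0, 0, 40],
])

```text
time_s: 7.0
tool_pos: [0.4885, 0.1921, 0.145]
tool_rot: [-0.049, 0.949, 0.179, 0.253]
wrist_force: [0.4, -0.4, -1.0]
width: 0.619
gripper_force: 48.5
```

```bash
python3 - <<'E'
from plan import *
import h,cv2
where()
p,Rt,s=cur(); hw=p-Rt.apply([0,0,.0187])+Rt.apply([.1,0,.0082]); print(hw, h.proj("top",[hw]), h.proj("scene",[hw]))
for n in("scene","top"):
    im=ctrl.get_image(n);cv2.imwrite(f"pics/f_{n}.png",im[:,:,::-1])
    print(n,[(k,round(d['conf'],2),np.round(d['location'],3)) for k in("cover_grip","cover_hole","valance") for d in ctrl.tip_of(k,n)[:4]])
c=[int(v) for v in h.proj("top",[hw])[0]]; a=cv2.imread("pics/f_top.png")
c2=[int(v) for v in h.proj("scene",[hw])[0]]; b=cv2.imread("pics/f_scene.png")
f=lambda im,c:cv2.resize(im[c[1]-37:c[1]+38,c[0]-25:c[0]+25],(400,600),interpolation=2)
cv2.imwrite("pics/f.png",np.hstack([f(a,c),f(b,c2)])); print(c,c2)
E
```

```text
hole [-1.206e+02 -1.000e-01  2.039e+02] pitch 29.9 yaw 0.1 roll 0.1 F [ 0.3 -0.5 -1. ] j [ 0.24 -0.4   2.33  0.11  0.69  1.37] t 7.0 w 0.619
[0.56441085 0.22168889 0.20392452] [[293.62444494 220.96192589]] [[317.42897267 207.61884848]]
scene [('cover_grip', 0.94, array([0.454, 0.306, 0.004])), ('cover_grip', 0.84, array([0.46 , 0.176, 0.009])), ('cover_grip', 0.73, array([0.478, 0.188, 0.158])), ('cover_grip', 0.63, array([0.639, 0.389, 0.215])), ('cover_hole', 0.93, array([0.444, 0.386, 0.001])), ('cover_hole', 0.87, array([0.567, 0.222, 0.207])), ('cover_hole', 0.81, array([ 0.404,  0.13 , -0.002])), ('cover_hole', 0.72, array([0.477, 0.189, 0.158])), ('valance', 0.71, array([0.627, 0.247, 0.208]))]
top [('cover_grip', 0.61, array([0.451, 0.313, 0.004])), ('cover_grip', 0.56, array([0.476, 0.184, 0.158])), ('cover_hole', 0.8, array([0.449, 0.38 , 0.002])), ('cover_hole', 0.64, array([0.569, 0.223, 0.204])), ('cover_hole', 0.21, array([0.677, 0.268, 0.001])), ('valance', 0.71, array([0.568, 0.221, 0.203])), ('valance', 0.66, array([0.626, 0.247, 0.207]))]
[293, 220] [317, 207]
```

View pics/f.png

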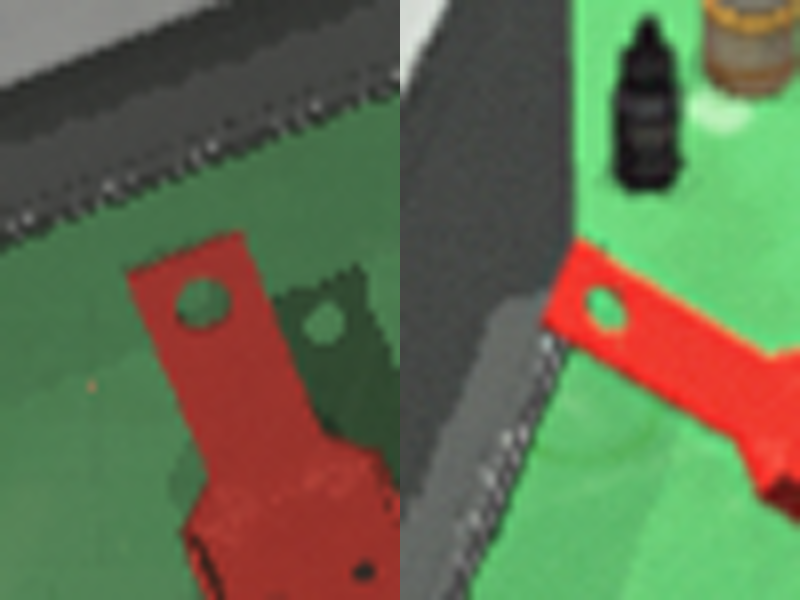

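Top half shows the hole at full pixel (293.0, 220.4) and the scene half at (317.3, 208.2), both as predicted. I now enter under the valance.

>>> apply_moves([
  [0, 0, 0, 0.027, 0, 0.034, 40],
  [0, 0, 0, 0.027, 0, 0.034, 40],
  [0, 0, 0, 0.027, 0, 0.034, 40],
  [0, 0, 0, 0.027, 0, 0.034, 40],
  [0, 0, 0, 0.036, 0, 0.008, 40],
  [0, 0, 0, 0.036, 0, 0.008, 40],
  [0, 0, 0, 0.036, 0, 0.008, 40],
  [0, 0, 0, 0.036, 0, 0.008, 40],
])

```text
time_s: 8.07
tool_pos: [0.5601, 0.2203, 0.1416]
tool_rot: [-0.049, 0.949, 0.179, 0.255]
wrist_force: [0.2, 0.1, -1.7]
width: 0.622
gripper_force: 48.5
```

>>> apply_moves([
  [0, 0, 0, 0, 0, 0, 40],
  [0, 0, 0, 0, 0, 0, 40],
])

```text
time_s: 8.23
tool_pos: [0.5596, 0.2202, 0.1413]
tool_rot: [-0.049, 0.949, 0.179, 0.255]
wrist_force: [0.2, -0.0, -2.3]
width: 0.622
gripper_force: 48.5
```

```bash
python3 -c "
from plan import *
where()"
```

```text
hole [-44.3   0.3 200.5] pitch 30.0 yaw 0.1 roll 0.1 F [ 0.2 -0.1 -2.3] j [ 0.26 -0.18  2.17  0.1   0.63  1.39] t 8.2333 w 0.622
```

>>> apply_moves([
  [0, 0, 0, 0.014, 0, 0.008, 40],
  [0, 0, 0, 0.014, 0, 0.008, 40],
  [0, 0, 0, 0.014, 0, 0.008, 40],
  [0, 0, 0, 0.014, 0, 0.008, 40],
  [0, 0, 0, 0, 0, 0, 40],
  [0, 0, 0, 0, 0, 0, 40],
])

```text
time_s: 8.73
tool_pos: [0.5741, 0.2259, 0.1405]
tool_rot: [-0.049, 0.949, 0.179, 0.254]
wrist_force: [-0.1, -0.2, -1.5]
width: 0.621
gripper_force: 48.5
```

>>> apply_moves([
  [0, 0, 0, 0.0035, 0, 0.002, 40],
  [0, 0, 0, 0.0035, 0, 0.002, 40],
  [0, 0, 0, 0.0035, 0, 0.002, 40],
  [0, 0, 0, 0, 0, 0, 40],
])

```text
time_s: 9.07
tool_pos: [0.5769, 0.227, 0.1407]
tool_rot: [-0.049, 0.949, 0.179, 0.254]
wrist_force: [-0.2, 0.2, -1.4]
width: 0.62
gripper_force: 48.5
```

>>> apply_moves([
  [0, 0, 0, 0.0035, 0, 0.002, 40],
  [0, 0, 0, 0.0035, 0, 0.002, 40],
  [0, 0, 0, 0.0035, 0, 0.002, 40],
  [0, 0, 0, 0, 0, 0, 40],
])

```text
time_s: 9.4
tool_pos: [0.5798, 0.2281, 0.1407]
tool_rot: [-0.049, 0.949, 0.179, 0.254]
wrist_force: [-0.1, 0.2, -2.4]
width: 0.624
gripper_force: 48.5
```

>>> apply_moves([
  [0, 0, 0, 0.0035, 0, 0.002, 40],
  [0, 0, 0, 0.0035, 0, 0.002, 40],
  [0, 0, 0, 0.0035, 0, 0.002, 40],
  [0, 0, 0, 0, 0, 0, 40],
])

```text
time_s: 9.73
tool_pos: [0.5823, 0.2291, 0.1404]
tool_rot: [-0.049, 0.949, 0.179, 0.254]
wrist_force: [-0.3, -0.8, -1.4]
width: 0.62
gripper_force: 48.6
```

>>> apply_moves([
  [0, 0, 0, 0.0035, 0, 0.002, 40],
  [0, 0, 0, 0.0035, 0, 0.002, 40],
  [0, 0, 0, 0.0035, 0, 0.002, 40],
  [0, 0, 0, 0, 0, 0, 40],
])

```text
time_s: 10.07
tool_pos: [0.5838, 0.2298, 0.1389]
tool_rot: [-0.049, 0.95, 0.179, 0.252]
wrist_force: [-7.1, -3.1, 0.1]
width: 0.623
gripper_force: 49.1
```

```bash
python3 -c "
from plan import *
where()"
```

```text
hole [-18.1   0.5 197.7] pitch 29.7 yaw 0.1 roll 0.1 F [-7.7 -0.3  0.1] j [ 0.26 -0.11  2.12  0.1   0.63  1.4 ] t 10.0667 w 0.623
```

Nose contact came at hole x ≈ -18 mm, which puts the upright at x ≈ -2.5 mm. Next I back off, go to the left side and feel for y.

>>> apply_moves([
  [0, 0, 0, -0.0173, 0, -0.01, 40],
  [0, 0, 0, 0.014, 0, -0.0242, 40],
  [0, 0, 0, 0, -0.03, 0, 40],
  [0, 0, 0, 0, -0.03, 0, 40],
  [0, 0, 0, 0, -0.03, 0, 40],
  [0, 0, 0, 0, -0.03, 0, 40],
  [0, 0, 0, 0, 0, 0, 40],
  [0, 0, 0, 0, 0, 0, 40],
])

```text
time_s: 10.73
tool_pos: [0.5693, 0.2572, 0.1476]
tool_rot: [-0.049, 0.949, 0.18, 0.254]
wrist_force: [0.2, -0.8, -1.0]
width: 0.622
gripper_force: 48.5
```

>>> apply_moves([
  [0, 0, 0, 0.0145, 0, 0.0085, 40],
  [0, 0, 0, 0.0145, 0, 0.0085, 40],
  [0, 0, 0, 0.0145, 0, 0.0085, 40],
  [0, 0, 0, 0.0145, 0, 0.0085, 40],
  [0, 0, 0, 0, 0, 0, 40],
  [0, 0, 0, 0, 0, 0, 40],
])

```text
time_s: 11.23
tool_pos: [0.5857, 0.2624, 0.1475]
tool_rot: [-0.049, 0.949, 0.179, 0.254]
wrist_force: [0.1, -0.0, -1.1]
width: 0.622
gripper_force: 48.5
```

```bash
python3 -c "
from plan import *
where()"
```

```text
hole [ -4.7  30.1 206.6] pitch 30.0 yaw 0.1 roll 0.1 F [ 0.  -0.  -1.1] j [ 0.33 -0.09  2.08  0.04  0.63  1.5 ] t 11.2333 w 0.622
```

>>> apply_moves([
  [0, 0, 0, 0, 0.004, 0, 40],
  [0, 0, 0, 0, 0.004, 0, 40],
  [0, 0, 0, 0, 0.004, 0, 40],
  [0, 0, 0, 0, 0, 0, 40],
])

```text
time_s: 11.57
tool_pos: [0.5862, 0.2597, 0.1475]
tool_rot: [-0.049, 0.949, 0.179, 0.254]
wrist_force: [-1.3, 2.8, -0.8]
width: 0.624
gripper_force: 48.5
```

>>> apply_moves([
  [0, 0, 0, 0, 0.003, 0, 40],
  [0, 0, 0, 0, 0.003, 0, 40],
  [0, 0, 0, 0, 0, 0, 40],
])

```text
time_s: 11.82
tool_pos: [0.5865, 0.259, 0.1475]
tool_rot: [-0.049, 0.949, 0.18, 0.254]
wrist_force: [-2.0, 5.4, -1.6]
width: 0.622
gripper_force: 48.6
```

```bash
python3 -c "
from plan import *
where()"
```

```text
hole [ -5.2  26.8 206.6] pitch 30.0 yaw 0.2 roll 0.1 F [ 0.   5.7 -1.6] j [ 0.32 -0.09  2.08  0.05  0.63  1.48] t 11.8167 w 0.622
```

The tongue's side edge touched at hole y ≈ 27.2 mm, so the upright is at y ≈ 9.4 mm (0.165 rad, which is plausible). I back out and line up above it.

>>> apply_moves([
  [0, 0, 0, 0, -0.016, 0, 40],
  [0, 0, 0, -0.047, 0, -0.027, 40],
  [0, 0, 0, -0.047, 0, -0.027, 40],
  [0, 0, 0, 0, 0, 0, 40],
  [0, 0, 0, 0, 0, 0, 40],
])

```text
time_s: 12.23
tool_pos: [0.5603, 0.2519, 0.1477]
tool_rot: [-0.049, 0.949, 0.179, 0.255]
wrist_force: [-0.0, 0.1, -1.5]
width: 0.623
gripper_force: 48.6
```

```bash
python3 - <<'E'
from plan import *
where()
a=tool_from_cover(*cover_pose(np.array([-.032,.0094,.217]),np.radians(34)),0)
b=tool_from_cover(*cover_pose(np.array([-.0025,.0094,.217]),np.radians(34)),0)
go(*a,4); print(row(*a,*b,5).tolist())
E
```

```text
hole [-32.2  29.6 206.8] pitch 30.0 yaw 0.1 roll 0.1 F [ 0.   0.1 -1.5] j [ 0.32 -0.16  2.14  0.04  0.64  1.49] t 12.2333 w 0.623
4 x [-0.0001, 0.0027, 0.0, 0.0063, 0.0202, -0.0017] F [-0.   0.1 -1.5]
[0.0, 0.0, 0.0, 0.0196, 0.0, 0.0132]
```

```bash
python3 - <<'E'
from plan import *
a=tool_from_cover(*cover_pose(np.array([-.032,.0094,.211]),np.radians(34)),0)
b=tool_from_cover(*cover_pose(np.array([-.0025,.0094,.2175]),np.radians(34)),0)
go(*a,4); print(row(*a,*b,6).tolist())
E
```

```text
4 x [-0.0001, 0.0027, 0.0, 0.0031, 0.0202, 0.0034] F [-0.   0.1 -1.5]
[0.0, 0.0, 0.0, 0.0187, 0.0, 0.0074]
```

>>> apply_moves([
  [0, 0.0027, 0, 0.0031, 0.0202, 0.0034, 40],
  [0, 0.0027, 0, 0.0031, 0.0202, 0.0034, 40],
  [0, 0.0027, 0, 0.0031, 0.0202, 0.0034, 40],
  [0, 0.0027, 0, 0.0031, 0.0202, 0.0034, 40],
  [0, 0, 0, 0, 0, 0, 40],
  [0, 0, 0, 0, 0, 0, 40],
])

```text
time_s: 12.73
tool_pos: [0.5717, 0.2343, 0.1457]
tool_rot: [-0.055, 0.94, 0.177, 0.286]
wrist_force: [-0.5, -0.6, -1.4]
width: 0.627
gripper_force: 48.6
```

>>> apply_moves([
  [0, 0, 0, 0.0187, 0, 0.0074, 40],
  [0, 0, 0, 0.0187, 0, 0.0074, 40],
  [0, 0, 0, 0.0187, 0, 0.0074, 40],
  [0, 0, 0, 0.0187, 0, 0.0074, 40],
  [0, 0, 0, 0, 0, 0, 40],
])

```text
time_s: 13.15
tool_pos: [0.5914, 0.2427, 0.1515]
tool_rot: [-0.055, 0.94, 0.177, 0.287]
wrist_force: [0.2, 0.7, -0.2]
width: 0.621
gripper_force: 48.6
```

```bash
python3 - <<'E'
from plan import *
where()
b=tool_from_cover(*cover_pose(np.array([-.0025,.0094,.2175]),np.radians(34)),0)
go(*b,3)
E
```

```text
hole [-10.8   9.8 216.1] pitch 34.0 yaw 0.1 roll 0.1 F [ 0.5  0.5 -0.2] j [ 0.28 -0.13  2.13  0.1   0.56  1.41] t 13.15 w 0.621
3 x [-0.0002, 0.0, 0.0, 0.0102, 0.0004, 0.0047] F [ 0.2  0.7 -0.2]
```

>>> apply_moves([
  [0, 0, 0, 0.0102, 0, 0.0047, 40],
  [0, 0, 0, 0.0102, 0, 0.0047, 40],
  [0, 0, 0, 0.0102, 0, 0.0047, 40],
  [0, 0, 0, 0, 0, 0, 40],
  [0, 0, 0, 0, 0, 0, 40],
])

```text
time_s: 13.57
tool_pos: [0.5979, 0.2452, 0.1518]
tool_rot: [-0.055, 0.94, 0.177, 0.286]
wrist_force: [0.3, 0.5, -1.7]
width: 0.624
gripper_force: 48.6
```

```bash
python3 - <<'E'
from plan import *
where()
b=tool_from_cover(*cover_pose(np.array([-.0025,.0094,.2075]),np.radians(34)),0)
go(*b,6)
E
```

```text
hole [ -3.8   9.7 216.3] pitch 33.9 yaw 0.1 roll 0.1 F [ 0.5  0.4 -1.7] j [ 0.28 -0.11  2.11  0.1   0.56  1.42] t 13.5667 w 0.624
6 x [-0.0001, 0.0001, 0.0, -0.0026, 0.0002, 0.0055] F [ 0.3  0.5 -1.7]
```

>>> apply_moves([
  [0, 0, 0, 0.004, 0, 0.003, 40],
  [0, 0, 0, -0.003, 0, 0.0046, 40],
  [0, 0, 0, -0.003, 0, 0.0046, 40],
  [0, 0, 0, -0.003, 0, 0.0046, 40],
  [0, 0, 0, 0, 0, 0, 40],
])

```text
time_s: 13.98
tool_pos: [0.5987, 0.2455, 0.147]
tool_rot: [-0.055, 0.94, 0.177, 0.286]
wrist_force: [-0.6, -1.0, -1.8]
width: 0.621
gripper_force: 48.6
```

```bash
python3 - <<'E'
from plan import *
where()
E
```

```text
hole [ -2.9   9.7 211.4] pitch 33.8 yaw 0.1 roll 0.1 F [-0.9 -0.7 -1.8] j [ 0.28 -0.1   2.11  0.1   0.55  1.41] t 13.9833 w 0.621
```

>>> apply_moves([
  [0, 0, 0, -0.0034, 0, 0.005, 40],
  [0, 0, 0, -0.0034, 0, 0.005, 40],
  [0, 0, 0, -0.0034, 0, 0.005, 40],
  [0, 0, 0, 0, 0, 0, 40],
])

```text
time_s: 14.32
tool_pos: [0.5987, 0.2455, 0.1425]
tool_rot: [-0.055, 0.94, 0.177, 0.286]
wrist_force: [-0.1, -0.6, -1.8]
width: 0.624
gripper_force: 48.6
```

```bash
python3 - <<'E'
from plan import *
where()
E
```

```text
hole [ -2.8   9.7 206.9] pitch 33.8 yaw 0.1 roll 0.1 F [-0.3 -0.5 -1.8] j [ 0.28 -0.1   2.11  0.1   0.54  1.41] t 14.3167 w 0.624
```

>>> apply_moves([
  [0, 0, 0, -0.0037, 0, 0.0055, 40],
  [0, 0, 0, -0.0037, 0, 0.0055, 40],
  [0, 0, 0, -0.0037, 0, 0.0055, 40],
  [0, 0, 0, -0.005, 0, -0.0034, 40],
  [0, 0, 0, -0.005, 0, -0.0034, 40],
  [0, 0, 0, 0, 0, 0, 40],
])

```text
time_s: 14.82
tool_pos: [0.5959, 0.2444, 0.138]
tool_rot: [-0.055, 0.94, 0.177, 0.286]
wrist_force: [0.8, -0.1, -1.2]
width: 0.625
gripper_force: 48.6
```

```bash
python3 - <<'E'
from plan import *
where()
E
```

```text
hole [ -5.9   9.7 202.5] pitch 33.9 yaw 0.1 roll 0.1 F [ 0.7 -0.4 -1.2] j [ 0.28 -0.1   2.12  0.1   0.53  1.41] t 14.8167 w 0.625
```

>>> apply_moves([
  [0, 0, 0, -0.0033, 0, -0.0022, 40],
  [0, 0, 0, -0.0033, 0, -0.0022, 40],
  [0, 0, 0, 0, 0, 0, 40],
])

```text
time_s: 15.07
tool_pos: [0.5944, 0.2438, 0.1385]
tool_rot: [-0.055, 0.94, 0.177, 0.287]
wrist_force: [-0.1, 0.7, -1.2]
width: 0.624
gripper_force: 48.6
```

```bash
python3 - <<'E'
from plan import *
where()
E
```

```text
hole [ -7.6   9.7 203. ] pitch 33.9 yaw 0.1 roll 0.1 F [ 0.2  0.7 -1.2] j [ 0.28 -0.1   2.13  0.1   0.53  1.41] t 15.0667 w 0.624
```

>>> apply_moves([
  [0, 0, 0, -0.0033, 0, -0.0022, 40],
  [0, 0, 0, -0.0033, 0, -0.0022, 40],
  [0, 0, 0, 0, 0, 0, 40],
])

```text
time_s: 15.32
tool_pos: [0.5933, 0.2433, 0.1393]
tool_rot: [-0.055, 0.94, 0.177, 0.287]
wrist_force: [5.1, 2.2, -2.3]
width: 0.624
gripper_force: 48.2
```

```bash
python3 - <<'E'
from plan import *
where()
E
```

```text
hole [ -8.9   9.6 204. ] pitch 34.0 yaw 0.1 roll 0.1 F [ 5.6  0.2 -2.3] j [ 0.28 -0.11  2.13  0.1   0.53  1.41] t 15.3167 w 0.624
```

The force builds when I pull outward, so the hook is through the hole. Next I check the joint path for yawing and pitching to plumb.

```bash
cat > path.py <<'E'
from plan import *
def path(keys,j):
    out=[]
    for (h0,p0,b0),(h1,p1,b1),n in keys:
        for k in range(1,n+1):
            u=k/n; h=np.array(h0)*(1-u)+np.array(h1)*u; p=p0+(p1-p0)*u; b=b0+(b1-b0)*u
            T=tool_from_cover(*cover_pose(h/1000,np.radians(p),np.radians(b)),0)
            jn,e=ik(*T,j); out.append((p,b,T,jn,e,np.abs(jn-j).max())); j=jn
    return out
E
python3 - <<'E'
from path import *
where()
j=cur()[2]['joint_pos']
for B in(20,26,32):
    o=path([(([-6,9.6,200],34,0),([-6,9.6,198],40,B),6),(([-6,9.6,198],40,B),([3,9.6,193],88,B),20)],j)
    print(B,max(x[4] for x in o),[(x[0],x[3][3].round(2),x[3][4].round(2),round(x[4]*1e3,1)) for x in o[4::3]],o[-1][3].round(2),max(x[5] for x in o))
E
```

```text
hole [ -8.9   9.6 204. ] pitch 34.0 yaw 0.1 roll 0.1 F [ 5.6  0.2 -2.3] j [ 0.28 -0.11  2.13  0.1   0.53  1.41] t 15.3167 w 0.624
20 1.9546750584797942e-08 [(39.0, np.float64(0.64), np.float64(0.55), np.float64(0.0)), (44.8, np.float64(0.94), np.float64(0.53), np.float64(0.0)), (52.0, np.float64(1.31), np.float64(0.5), np.float64(0.0)), (59.2, np.float64(1.68), np.float64(0.54), np.float64(0.0)), (66.4, np.float64(1.97), np.float64(0.64), np.float64(0.0)), (73.6, np.float64(2.17), np.float64(0.77), np.float64(0.0)), (80.8, np.float64(2.31), np.float64(0.92), np.float64(0.0)), (88.0, np.float64(2.41), np.float64(1.08), np.float64(0.0))] [ 0.09  0.41  2.15  2.41  1.08 -1.2 ] 0.17246846512571812
26 6.492352100373466e-09 [(39.0, np.float64(0.71), np.float64(0.62), np.float64(0.0)), (44.8, np.float64(0.97), np.float64(0.63), np.float64(0.0)), (52.0, np.float64(1.27), np.float64(0.62), np.float64(0.0)), (59.2, np.float64(1.57), np.float64(0.66), np.float64(0.0)), (66.4, np.float64(1.81), np.float64(0.74), np.float64(0.0)), (73.6, np.float64(2.0), np.float64(0.86), np.float64(0.0)), (80.8, np.float64(2.15), np.float64(0.99), np.float64(0.0)), (88.0, np.float64(2.26), np.float64(1.13), np.float64(0.0))] [ 0.05  0.43  2.12  2.26  1.13 -1.12] 0.2136974490201119
32 8.69360505806327e-09 [(39.0, np.float64(0.76), np.float64(0.68), np.float64(0.0)), (44.8, np.float64(0.98), np.float64(0.73), np.float64(0.0)), (52.0, np.float64(1.23), np.float64(0.73), np.float64(0.0)), (59.2, np.float64(1.48), np.float64(0.77), np.float64(0.0)), (66.4, np.float64(1.69), np.float64(0.84), np.float64(0.0)), (73.6, np.float64(1.86), np.float64(0.94), np.float64(0.0)), (80.8, np.float64(2.0), np.float64(1.06), np.float64(0.0)), (88.0, np.float64(2.11), np.float64(1.18), np.float64(0.0))] [ 0.01  0.46  2.07  2.11  1.18 -1.06] 0.2518849771446152
```

```bash
python3 - <<'E'
from path import *
a=tool_from_cover(*cover_pose(np.array([-.0055,.0094,.202]),np.radians(38),np.radians(15)),0)
go(*a,6)
E
```

```text
6 x [0.004, 0.0018, -0.0056, 0.0018, 0.0134, 0.0071] F [ 5.1  2.2 -2.3]
```

>>> apply_moves([
  [0, 0, 0, 0.01, 0, 0.007, 40],
  [0.004, 0.0018, -0.0056, 0.0, 0.0134, 0.0065, 40],
  [0.004, 0.0018, -0.0056, 0.0, 0.0134, 0.0065, 40],
  [0.004, 0.0018, -0.0056, 0.0, 0.0134, 0.0065, 40],
  [0, 0, 0, 0, 0, 0, 40],
])

```text
time_s: 15.73
tool_pos: [0.6017, 0.2351, 0.1329]
tool_rot: [-0.078, 0.922, 0.236, 0.297]
wrist_force: [-0.0, -0.7, -1.7]
width: 0.621
gripper_force: 48.5
```

```bash
python3 - <<'E'
from path import *
where()
a=tool_from_cover(*cover_pose(np.array([-.0055,.0094,.202]),np.radians(38),np.radians(15)),0)
go(*a,3)
E
```

```text
hole [ -6.6   8.4 199.9] pitch 35.8 yaw 7.5 roll 0.2 F [-0.3 -0.7 -1.7] j [ 0.22 -0.09  2.14  0.34  0.52  1.04] t 15.7333 w 0.621
3 x [0.004, 0.0021, -0.0057, 0.0039, 0.0121, 0.0041] F [-0.  -0.7 -1.7]
```

>>> apply_moves([
  [0.004, 0.0021, -0.0057, 0.0039, 0.0121, 0.0041, 40],
  [0.004, 0.0021, -0.0057, 0.0039, 0.0121, 0.0041, 40],
  [0.004, 0.0021, -0.0057, 0.0039, 0.0121, 0.0041, 40],
  [0, 0, 0, 0, 0, 0, 40],
])

```text
time_s: 16.07
tool_pos: [0.6103, 0.2297, 0.1327]
tool_rot: [-0.101, 0.898, 0.294, 0.31]
wrist_force: [0.5, 0.2, -1.6]
width: 0.621
gripper_force: 48.5
```

```bash
python3 - <<'E'
from path import *
where()
ks=[((-5.5,9.4,202),38,15),((-4.5,9.2,198.5),48,16),((-2,9,196.5),60,18),((1,9,194),75,18),((3,9,193.5),88,18)]
T=[tool_from_cover(*cover_pose(np.array(h)/1000,np.radians(p),np.radians(b)),0) for h,p,b in ks]
go(*T[1],5)
for a,b in zip(T[1:],T[2:]): print(row(*a,*b,6).tolist())
E
```

```text
hole [ -5.1   9.4 202.7] pitch 38.1 yaw 15.0 roll -0.0 F [ 0.5  0.  -1.6] j [ 0.16 -0.08  2.13  0.57  0.55  0.68] t 16.0667 w 0.621
5 x [0.0004, 0.0055, -0.0004, -0.0002, 0.0012, 0.0166] F [ 0.5  0.2 -1.6]
[0.0008, 0.0056, -0.0005, 0.0016, 0.0017, 0.016]
[-0.0, 0.0069, 0.0, 0.0015, 0.0006, 0.0198]
[0.0, 0.006, -0.0, 0.0018, 0.0004, 0.0164]
```

>>> apply_moves([
  [0.0004, 0.0055, -0.0004, 0, 0.0012, 0.0166, 40],
  [0.0004, 0.0055, -0.0004, 0, 0.0012, 0.0166, 40],
  [0.0004, 0.0055, -0.0004, 0, 0.0012, 0.0166, 40],
  [0, 0, 0, 0, 0, 0, 40],
])

```text
time_s: 16.4
tool_pos: [0.6154, 0.2346, 0.1213]
tool_rot: [-0.119, 0.88, 0.293, 0.354]
wrist_force: [-0.5, 0.0, -1.3]
width: 0.622
gripper_force: 48.6
```

```bash
python3 - <<'E'
from path import *
where()
E
```

```text
hole [ -5.9  10.7 198.2] pitch 43.9 yaw 15.6 roll 0.2 F [-0.5  0.2 -1.3] j [ 0.14 -0.06  2.18  0.84  0.47  0.41] t 16.4 w 0.622
```

```bash
cat > nx.py <<'E'
from path import *
import sys
v=[float(x) for x in sys.argv[1:7]]
where()
a=tool_from_cover(*cover_pose(np.array(v[:3])/1000,np.radians(v[3]),np.radians(v[4])),0)
go(*a,int(v[5]))
E
python3 nx.py -3.5 9.2 198 52 18 4
```

```text
hole [ -5.9  10.7 198.2] pitch 43.9 yaw 15.6 roll 0.2 F [-0.5  0.2 -1.3] j [ 0.14 -0.06  2.18  0.84  0.47  0.41] t 16.4 w 0.622
4 x [0.0012, 0.0056, -0.0012, 0.0029, 0.0047, 0.0156] F [-0.5  0.  -1.3]
```

>>> apply_moves([
  [0.0012, 0.0056, -0.0012, 0.0029, 0.0047, 0.0156, 40],
  [0.0012, 0.0056, -0.0012, 0.0029, 0.0047, 0.0156, 40],
  [0.0012, 0.0056, -0.0012, 0.0029, 0.0047, 0.0156, 40],
  [0.0012, 0.0056, -0.0012, 0.0029, 0.0047, 0.0156, 40],
  [0, 0, 0, 0, 0, 0, 40],
])

```text
time_s: 16.82
tool_pos: [0.6297, 0.2391, 0.1136]
tool_rot: [-0.148, 0.846, 0.303, 0.413]
wrist_force: [-0.9, -0.7, -1.7]
width: 0.619
gripper_force: 48.5
```

```bash
python3 nx.py -1 9.2 196.5 63 18 5
```

```text
hole [ -2.8   9.  198.8] pitch 52.0 yaw 18.1 roll 0.0 F [-1.2 -0.4 -1.7] j [ 0.1  -0.01  2.2   1.31  0.47 -0.09] t 16.8167 w 0.619
5 x [-0.0, 0.0061, 0.0, 0.0011, 0.0003, 0.0175] F [-0.9 -0.7 -1.7]
```

>>> apply_moves([
  [0, 0.0061, 0, 0.0011, 0.0003, 0.0175, 40],
  [0, 0.0061, 0, 0.0011, 0.0003, 0.0175, 40],
  [0, 0.0061, 0, 0.0011, 0.0003, 0.0175, 40],
  [0, 0.0061, 0, 0.0011, 0.0003, 0.0175, 40],
  [0, 0.0061, 0, 0.0011, 0.0003, 0.0175, 40],
  [0, 0, 0, 0, 0, 0, 40],
])

```text
time_s: 17.32
tool_pos: [0.6444, 0.2514, 0.1025]
tool_rot: [-0.176, 0.803, 0.287, 0.491]
wrist_force: [-1.3, 0.1, -1.6]
width: 0.623
gripper_force: 48.5
```

```bash
python3 nx.py 2 9.0 195 76 16 5
```

```text
hole [ -0.9   9.8 196.3] pitch 62.9 yaw 18.2 roll 0.1 F [-1.2  0.5 -1.6] j [ 0.09  0.09  2.23  1.88  0.55 -0.66] t 17.3167 w 0.623
5 x [-0.0011, 0.0073, 0.0004, 0.0021, 0.0007, 0.0205] F [-1.3  0.1 -1.6]
```

>>> apply_moves([
  [-0.0011, 0.0073, 0.0004, 0.0021, 0.0007, 0.0205, 40],
  [-0.0011, 0.0073, 0.0004, 0.0021, 0.0007, 0.0205, 40],
  [-0.0011, 0.0073, 0.0004, 0.0021, 0.0007, 0.0205, 40],
  [-0.0011, 0.0073, 0.0004, 0.0021, 0.0007, 0.0205, 40],
  [-0.0011, 0.0073, 0.0004, 0.0021, 0.0007, 0.0205, 40],
  [0, 0, 0, 0, 0, 0, 40],
])

```text
time_s: 17.82
tool_pos: [0.6645, 0.2668, 0.0956]
tool_rot: [-0.198, 0.746, 0.253, 0.583]
wrist_force: [-0.4, 0.5, -1.9]
width: 0.622
gripper_force: 48.6
```

```bash
python3 nx.py 5 8.5 195 88 10 5
```

```text
hole [  2.4   9.5 195.1] pitch 76.0 yaw 16.2 roll 0.1 F [-0.2  0.6 -1.9] j [ 0.11  0.23  2.22  2.34  0.78 -1.08] t 17.8167 w 0.622
5 x [-0.0034, 0.0066, 0.0004, 0.0023, 0.0012, 0.0185] F [-0.4  0.5 -1.9]
```

>>> apply_moves([
  [-0.0034, 0.0066, 0.0004, 0.0023, 0.0012, 0.0185, 40],
  [-0.0034, 0.0066, 0.0004, 0.0023, 0.0012, 0.0185, 40],
  [-0.0034, 0.0066, 0.0004, 0.0023, 0.0012, 0.0185, 40],
  [-0.0034, 0.0066, 0.0004, 0.0023, 0.0012, 0.0185, 40],
  [-0.0034, 0.0066, 0.0004, 0.0023, 0.0012, 0.0185, 40],
  [0, 0, 0, 0, 0, 0, 40],
])

```text
time_s: 18.32
tool_pos: [0.6849, 0.2797, 0.0959]
tool_rot: [-0.188, 0.692, 0.195, 0.669]
wrist_force: [-0.5, 0.4, -2.5]
width: 0.622
gripper_force: 48.6
```

```bash
python3 nx.py 7 8.5 191 90 2 5; python3 - <<'E'
from plan import *
import h,cv2
p,Rt,s=cur();print(h.proj("scene",[p]))
im=ctrl.get_image("scene");cv2.imwrite("pics/h1.png",cv2.resize(im[130:280,220:420],(800,600),interpolation=2)[:,:,::-1])
E
```

```text
hole [  5.7   9.1 196.2] pitch 88.0 yaw 10.2 roll -0.1 F [-0.3  0.6 -2.5] j [ 0.18  0.38  2.18  2.7   1.01 -1.34] t 18.3167 w 0.622
5 x [-0.0045, 0.0011, 0.0001, -0.0038, 0.0016, 0.0038] F [-0.5  0.4 -2.5]
[[261.22203139 230.3330652 ]]
```

View pics/h1.png

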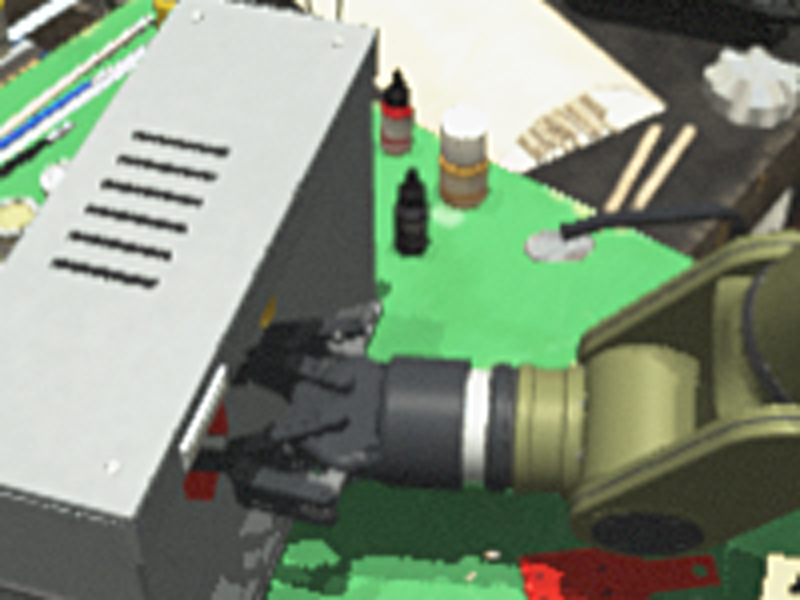

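The gripper reaches level under the valance (crop (300,420)), with the red cover just visible at (210,460). I lower until the shank takes the weight.

>>> apply_moves([
  [-0.004, 0.001, 0, -0.006, 0.0015, 0.002, 40],
  [-0.004, 0.001, 0, -0.006, 0.0015, 0.002, 40],
  [0, 0.001, 0, -0.004, 0, 0, 40],
  [0, 0, 0, 0, 0, 0, 40],
])

```text
time_s: 18.7
tool_pos: [0.6864, 0.278, 0.0932]
tool_rot: [-0.171, 0.69, 0.176, 0.681]
wrist_force: [0.7, -0.1, -1.4]
width: 0.621
gripper_force: 48.7
```

```bash
python3 nx.py 7 9 190 90 2 4
```

```text
hole [  4.3   7.5 193.3] pitch 89.2 yaw 7.1 roll -0.3 F [ 0.6 -0.3 -1.4] j [ 0.2   0.4   2.18  2.8   1.03 -1.4 ] t 18.7 w 0.621
4 x [-0.0036, 0.0005, 0.0002, -0.0032, -0.0008, 0.0041] F [ 0.7 -0.1 -1.4]
```

>>> apply_moves([
  [-0.0036, 0.0005, 0, -0.004, -0.0008, 0.003, 40],
  [-0.0036, 0.0005, 0, -0.004, -0.0008, 0.003, 40],
  [0, 0, 0, 0, 0, 0, 40],
])

```text
time_s: 18.95
tool_pos: [0.6876, 0.279, 0.0911]
tool_rot: [-0.155, 0.691, 0.16, 0.688]
wrist_force: [-0.1, -0.6, -1.6]
width: 0.624
gripper_force: 48.7
```

```bash
python3 nx.py 7 9 189 90 2 4
```

```text
hole [  5.1   8.4 191.1] pitch 89.5 yaw 4.5 roll -0.3 F [-0.3 -0.5 -1.6] j [ 0.23  0.41  2.18  2.89  1.03 -1.45] t 18.95 w 0.624
4 x [-0.0017, 0.0002, 0.0002, -0.0021, -0.0006, 0.0026] F [-0.1 -0.6 -1.6]
```

>>> apply_moves([
  [-0.0017, 0, 0, -0.004, 0, 0, 40],
  [-0.0017, 0, 0, -0.004, 0, 0, 40],
  [0, 0, 0, 0, 0, 0, 40],
])

```text
time_s: 19.2
tool_pos: [0.6884, 0.2786, 0.0904]
tool_rot: [-0.147, 0.691, 0.152, 0.691]
wrist_force: [0.1, -0.0, 2.3]
width: 0.624
gripper_force: 48.7
```

```bash
python3 nx.py 7 9 187 90 2 4
```

```text
hole [  5.3   8.1 190.4] pitch 89.6 yaw 3.2 roll -0.4 F [ 0.1 -0.1  2.3] j [ 0.25  0.42  2.18  2.93  1.03 -1.47] t 19.2 w 0.624
4 x [-0.0008, 0.0001, 0.0002, -0.0033, -0.0013, 0.002] F [ 0.1 -0.   2.3]
```

The shank now carries the cover: Fz went from -1.6 to +2.3 N at hole z 190. Nothing else at that height could press up on it, so I open.

>>> apply_moves([
  [0, 0, 0, 0, 0, 0, 60],
  [0, 0, 0, 0, 0, 0, 70],
  [0, 0, 0, 0, 0, 0, 85],
  [0, 0, 0, 0, 0, 0, 85],
  [0, 0, 0, 0, 0, 0, 85],
  [0, 0, 0, 0, 0, 0, 85],
  [0, 0, 0, 0, 0, 0, 85],
  [0, 0, 0, 0, 0, 0, 85],
])

```text
time_s: 19.87
tool_pos: [0.6877, 0.2783, 0.0886]
tool_rot: [-0.147, 0.693, 0.152, 0.69]
wrist_force: [-0.2, 0.0, 0.1]
width: 0.993
gripper_force: 0.0
```

```bash
python3 - <<'E'
from plan import *
import cv2
where()
im=ctrl.get_image("scene");cv2.imwrite("pics/r1.png",im[:,:,::-1])
print([(round(d['conf'],2),np.round(d['location'],3)) for k in("cover_grip","cover") for d in ctrl.tip_of(k,"scene")[:5]])
E
```

```text
hole [  4.9   8.1 188.6] pitch 89.5 yaw 3.2 roll -0.4 F [-0.2  0.1  0.1] j [ 0.24  0.42  2.18  2.93  1.03 -1.47] t 19.8667 w 0.993
[(0.55, array([0.674, 0.278, 0.089])), (0.55, array([0.456, 0.178, 0.006])), (0.55, array([0.453, 0.306, 0.003])), (0.51, array([0.682, 0.274, 0.088])), (0.97, array([0.455, 0.313, 0.002])), (0.57, array([0.68 , 0.276, 0.09 ])), (0.44, array([0.456, 0.176, 0.004]))]
```

>>> apply_moves([
  [0, 0, 0, 0, 0, -0.04, 85],
  [0, 0, 0, 0, 0, -0.06, 85],
  [0, 0, 0, 0, 0, -0.08, 85],
  [0, 0, 0, 0, 0, -0.1, 85],
  [0, 0, 0, 0, 0, -0.1, 85],
  [0, 0, 0, 0, 0, -0.1, 85],
  [0, 0, 0, 0, 0, -0.06, 85],
  [0, 0, 0, 0, 0, 0, 85],
])

```text
time_s: 20.68
tool_pos: [0.5608, 0.2214, 0.0872]
tool_rot: [-0.147, 0.694, 0.152, 0.688]
wrist_force: [-0.3, -0.3, 0.1]
width: 0.995
gripper_force: 0.0
```

>>> apply_moves([
  [0, 0, 0, 0, 0, 0, 85],
  [0, 0, 0, 0, 0, 0, 85],
  [0, 0, 0, 0, 0, 0, 85],
  [0, 0, 0, 0, 0, 0, 85],
  [0, 0, 0, 0, 0, 0, 85],
  [0, 0, 0, 0, 0, 0, 85],
])

```text
time_s: 21.18
tool_pos: [0.5653, 0.2228, 0.0896]
tool_rot: [-0.147, 0.692, 0.152, 0.69]
wrist_force: [0.6, -0.1, -0.1]
width: 0.993
gripper_force: 0.0
```

```bash
python3 - <<'E'
from plan import *
import cv2
where()
for n in("scene","top"):
    im=ctrl.get_image(n);cv2.imwrite(f"pics/e_{n}.png",im[:,:,::-1])
    print(n,[(k,round(d['conf'],2),np.round(d['location'],3)) for k in("cover_grip","cover","cover_hole") for d in ctrl.tip_of(k,n)[:5]])
cv2.imwrite("pics/e.png",cv2.resize(cv2.imread("pics/e_scene.png")[130:280,200:400],(800,600),interpolation=2))
E
```

```text
hole [-129.4    0.7  189.7] pitch 89.5 yaw 3.2 roll -0.4 F [ 0.5 -0.3 -0.1] j [ 0.17  0.23  2.47  2.86  1.14 -1.46] t 21.1833 w 0.993
scene [('cover_grip', 0.84, array([0.456, 0.306, 0.003])), ('cover_grip', 0.74, array([0.456, 0.177, 0.007])), ('cover_grip', 0.4, array([0.677, 0.275, 0.092])), ('cover', 0.63, array([0.456, 0.18 , 0.003])), ('cover', 0.39, array([0.681, 0.275, 0.085])), ('cover_hole', 0.96, array([0.446, 0.387, 0.   ])), ('cover_hole', 0.58, array([0.405, 0.13 , 0.003]))]
top [('cover_grip', 0.77, array([0.45 , 0.315, 0.004])), ('cover', 0.86, array([0.45 , 0.313, 0.003])), ('cover_hole', 0.98, array([0.449, 0.385, 0.005]))]
```

View pics/e.png

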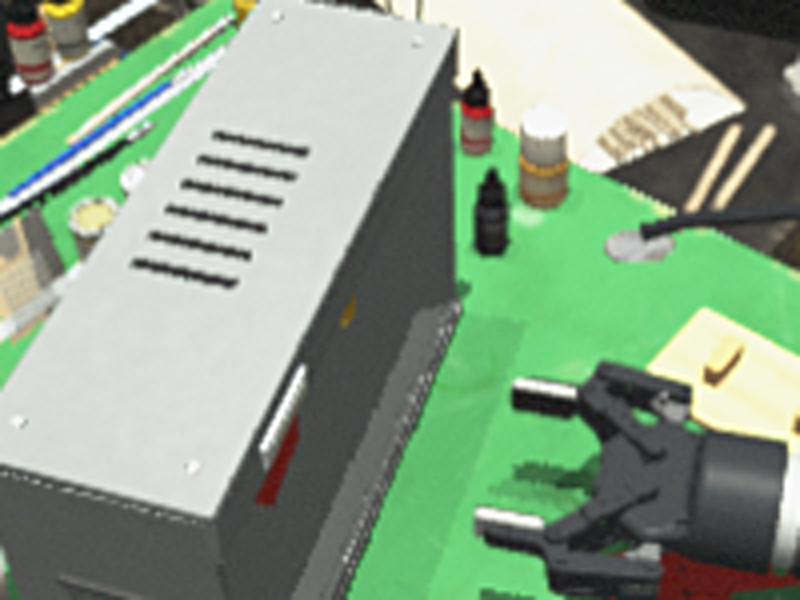

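The cover hangs in the cabinet (red at crop (280,470), grip height about 0.09 m). The gripper is clear and the paints are untouched, so I hand in.

```bash
python3 -c "
from rig import ctrl
print(ctrl.close_job())"
```

```text
the job is handed in; nothing more can be done
None
```

The red cover hangs by its tongue hole on the middle hook, the gripper is clear of it and the paints look untouched; I handed the job in at about 21 s of the 72 s limit, and no verdict was returned.

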